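# Return mixed collets to their racks

### The job

Four spring collets came back from the machines mixed up and stand on the bench; each rack is missing one from its middle bore. Put every collet back into the empty middle bore of the rack that holds its own size, standing upright on its small end and fully down in the bore. Leave the micrometer and the hexagon nut where they lie.

Things in the scene. Friction and masses are not known exactly. Their poses are not given: they have to be found in the camera images.
- collet_20: loose steel spring collet, the smallest of the four: slotted round sleeve standing on its small end, 31.5 mm tall, 50 g. Widest (21 mm) at two rings 22 to 28 mm above its foot, either side of a narrow groove: grip it there. Below them it tapers evenly to a 14 mm foot. Origin: centre of the foot; z up its axis; round, so yaw means nothing.
- collet_25: loose steel spring collet, the second smallest of the four: slotted round sleeve standing on its small end, 34 mm tall, 90 g. Widest (26 mm) at two rings 24.5 to 30.5 mm above its foot, either side of a narrow groove: grip it there. Below them it tapers evenly to a 18 mm foot. Origin: centre of the foot; z up its axis; round, so yaw means nothing.
- collet_32: loose steel spring collet, the second largest of the four: slotted round sleeve standing on its small end, 40 mm tall, 170 g. Widest (33 mm) at two rings 30.5 to 36.5 mm above its foot, either side of a narrow groove: grip it there. Below them it tapers evenly to a 23 mm foot. Origin: centre of the foot; z up its axis; round, so yaw means nothing.
- collet_40: loose steel spring collet, the largest of the four: slotted round sleeve standing on its small end, 46 mm tall, 300 g. Widest (41 mm) at two rings 36.5 to 42.5 mm above its foot, either side of a narrow groove: grip it there. Below them it tapers evenly to a 30 mm foot. Origin: centre of the foot; z up its axis; round, so yaw means nothing.
- rack_20: fixed wooden rack of the 21 mm collets: block 44 (x) by 106 (y) by 26 mm high, three bores in a row along y, 34 mm apart. The outer two hold 21 mm collets that stay (fixed, tops at 40.5 mm). The middle bore is empty: 24 mm wide, 17 deep, flat floor 9 mm above the bench; a collet seated there stands 14.5 mm out. Origin: on the bench under the middle bore.
- rack_25: fixed wooden rack of the 26 mm collets: block 48 (x) by 118 (y) by 28 mm high, three bores in a row along y, 38 mm apart. The outer two hold 26 mm collets that stay (fixed, tops at 43 mm). The middle bore is empty: 29 mm wide, 19 deep, flat floor 9 mm above the bench; a collet seated there stands 15 mm out. Origin: on the bench under the middle bore.
- rack_32: fixed wooden rack of the 33 mm collets: block 56 (x) by 130 (y) by 34 mm high, three bores in a row along y, 42 mm apart. The outer two hold 33 mm collets that stay (fixed, tops at 50 mm). The middle bore is empty: 36 mm wide, 24 deep, flat floor 10 mm above the bench; a collet seated there stands 16 mm out. Origin: on the bench under the middle bore.
- rack_40: fixed wooden rack of the 41 mm collets: block 64 (x) by 148 (y) by 39 mm high, three bores in a row along y, 48 mm apart. The outer two hold 41 mm collets that stay (fixed, tops at 56 mm). The middle bore is empty: 44 mm wide, 29 deep, flat floor 10 mm above the bench; a collet seated there stands 17 mm out. Origin: on the bench under the middle bore.
- micrometer: bystander: outside micrometer lying flat, 43x124x15 mm, long side left to right, on the robot's side of the collets; origin at the centre of its underside. It stays where it lies.
- nut_m16: bystander: one hexagon nut lying flat, 24x27x13 mm, on the robot's side of the collets; origin at the centre of its underside. It stays where it lies.

How it is judged:
At the end, for the whole second after the job is handed in: Each of the four collets stands in the middle bore of the rack of its own size: its foot within 4 mm of the height of the bore's floor and within 8 mm of the bore's axis, upright within 0.12 rad, at rest; the micrometer and the hexagon nut are within 30 mm of where they lay (horizontal distance between collet_20 and rack_20 below 0.008 m and z of collet_20 in the frame of rack_20 between 0.005 and 0.013 m and angle between each of collet_20, collet_25, collet_32, collet_40's own z axis and vertical below 0.12 rad and linear speed of each of collet_20, collet_25, collet_32, collet_40 below 0.02 m/s and horizontal distance between collet_25 and rack_25 below 0.008 m and z of collet_25 in the frame of rack_25 between 0.005 and 0.013 m and horizontal distance between collet_32 and rack_32 below 0.008 m and z of collet_32 in the frame of rack_32 between 0.006 and 0.014 m and horizontal distance between collet_40 and rack_40 below 0.008 m and z of collet_40 in the frame of rack_40 between 0.006 and 0.014 m and distance of each of micrometer, nut_m16 from where it was at the start of the episode below 0.03 m); the robot touches nothing.
It fails at once if the micrometer or the hexagon nut is moved by more than 30 mm (distance of any of micrometer, nut_m16 from where it was at the start of the episode above 0.03 m).
It also fails if it takes over 88 s, if anything falls off the work surface, if the arm or the gripper's body presses on something with over 40 N, if the wrist force passes 120 N, or if a joint passes its speed limit or range.

### The arm

A 7-joint arm with a two-finger parallel gripper is mounted at the origin on the work surface; the furniture and walls round the work are solid. World frame = base frame: x ahead of the robot, y to its left, z up, the work surface at z = 0. Lengths are in m, angles in rad, forces in N, time in s.
With the tool pointing down it reaches from about 0.375 to 0.925 m from the base axis. Payload 3.1 kg.
Tool frame: the origin (TCP) lies at the very end of the fingers, on their centre line; the grasp point (between the pads) lies 19 mm behind it; z points along the fingers, y is the line along which they close (so a half turn about z gives the same grasp; the last joint's range is limited). The gripper opens to 85 mm and grips with 20 to 120 N. Pads are 22 mm wide; open, the fingers measure 114 mm over their backs; the gripper's body (76 mm by 85 mm) begins 54 mm behind the grasp point. The pads swing forward as they close: fully open they stand 13 mm farther back than shut.
Start: joints at [-1.267, 0.383, 0.044, 1.598, -0.018, 1.161, -0.05], TCP at [0.254, 0.598, 0.231] pointing down, gripper open.
Joint ranges: [-2.61, 2.61], [-0.41, 2.15], [-1.48, 1.57], [0, 2.5], [-1.57, 4.71], [0.05, 1.97], [-2.85, 2.85]. Speed limits (rad/s): [2.79, 2.79, 3.14, 3.14, 3.14, 3.14, 3.14].

### API

Orientations are given as a unit quaternion [x, y, z, w].
In Python, from bench import bot gives the robot as it stands.
- The arm moves only by the shell command python3 -m creep 'ROWS'. ROWS is JSON, one flat list of numbers, 5 for each row, row after row: the shift along the tool's x, y, z in cm, then the turn about the tool's z in degrees, then the finger opening in cm, from 0 to 8.54. A call has 1 to 20 rows; each row shifts and turns the commanded pose from where the row before left it, along the tool's axes as they then stand; what a row does not reach is not made up. A row lasts 1/10 s, in which the tool goes at most 50 mm and 8.59 degrees, less where a joint would pass 70% of its speed; a pose out of reach is approached as far as the arm can. A call with a gripper value outside its range is refused whole. The fingers move at their own pace and stop on an object; the grip force is fixed at half the most. Time passes only in rows, so rows that do not move let the fingers close. It gives the time, the measured TCP pose, the force, the opening and the grip force at its end, in the units of the state.
- bot.get_obs(): the state, without advancing time (a new reading comes with each control period).
- bot.read_camera(name): name is "side" or "top"; returns a dict with "color" (420x560x3 uint8, blue, green, red), "depth" (420x560 float32, m along the optical axis (not along the pixel's ray), 0 where there is no reading), "mtx" (3x3 intrinsics, pixels), "pose" (4x4, takes a point from camera to world coordinates). Camera axes: x right, y up, looking along -z (the intrinsics and any distortion apply to the point x, -y, -z); pixel columns grow to the right and rows downward; lengths in m; the calibration is good to about 2 mm. A picture is of the moment at which its call begins.
- bot.hand_in(): hands the job in; it is judged then, once.
The state is a dict: "time_s": time; "joint_positions": joint angles; "qd": joint speeds; "effort": joint torques, N m; "tcp_pos": TCP position; "tool_rot": TCP orientation; "wrist_force": force on the tool from outside, world axes, zero at the start; "wrist_torque": the same for the moment, N m; "finger_gap": opening from 0.0 (shut) to 1.0 (fully open); "grasp_force": force on a finger pad.
Only numpy, scipy, OpenCV 4.12 (cv2) and the standard library are available. Lean on these libraries where they do the work, as an engineer would, in place of code of your own. Each camera call takes 0.05 s, during which the arm holds its last target. There are 200 camera calls.

## Working session

There is one attempt and no reset: what is moved stays moved. The work goes in short steps, Python scripts to look and compute and a shell command to move; the robot and the scene stay as the last step left them, time stands still between calls to the robot, and variables do not carry over. Pictures are saved under pics/ and viewed, at most 14 in all, crops included, and the job is handed in when it is done.

```bash
ls; mkdir -p pics; python3 - <<'E'
from bench import bot
import cv2,numpy as np
o=bot.get_obs();print({k:np.round(v,3).tolist() for k,v in o.items()})
for n in("top","side"):
    c=bot.read_camera(n);cv2.imwrite(f"pics/{n}0.png",c["color"]);np.savez(f"{n}0.npz",**c);print(n,c["mtx"].round(1).tolist(),c["pose"].round(3).tolist())
E
```

```text
pics
{'time_s': 0.0, 'joint_positions': [-1.267, 0.384, 0.044, 1.6, -0.018, 1.161, -0.05], 'qd': [0.0, -0.002, 0.0, 0.0, 0.0, 0.001, 0.001], 'effort': [-0.0, -43.345, 1.024, -24.951, 0.011, 0.011, -0.0], 'tcp_pos': [0.254, 0.597, 0.23], 'tool_rot': [0.199, 0.98, -0.001, -0.0], 'wrist_force': [-0.432, -0.384, -0.25], 'wrist_torque': [-0.013, 0.008, 0.017], 'grasp_force': 0.0, 'finger_gap': 0.997}
top [[480.2, 0.0, 277.3], [0.0, 480.2, 210.6], [0.0, 0.0, 1.0]] [[0.007, 0.996, -0.09, 0.33], [-1.0, 0.008, 0.014, 0.164], [0.015, 0.089, 0.996, 1.164], [0.0, 0.0, 0.0, 1.0]]
side [[418.9, 0.0, 275.7], [0.0, 418.9, 206.8], [0.0, 0.0, 1.0]] [[0.966, 0.077, -0.246, 0.223], [-0.257, 0.382, -0.888, -0.652], [0.025, 0.921, 0.388, 0.404], [0.0, 0.0, 0.0, 1.0]]
```

View pics/top0.png

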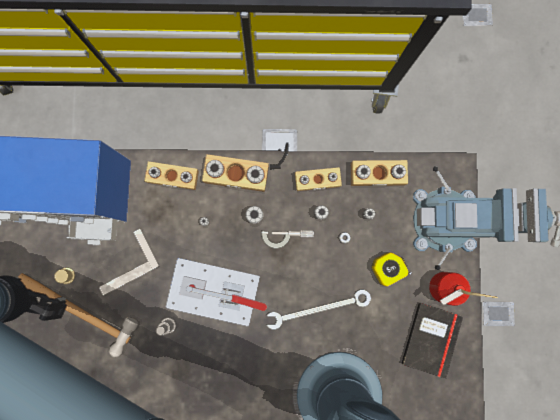

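View pics/side0.png

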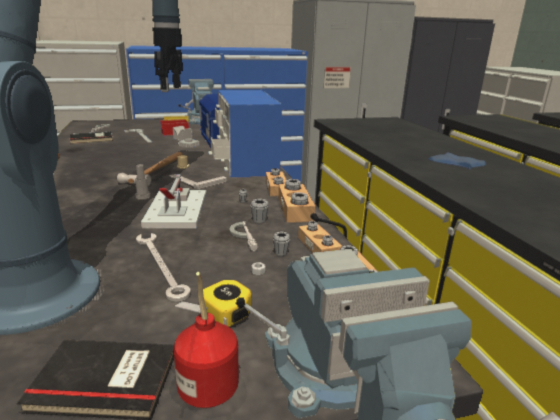

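```bash
cat >m.py <<'E'
import numpy as np
def cloud(c):
    h,w=c["depth"].shape; v,u=np.mgrid[:h,:w]; d=c["depth"]; K=c["mtx"]
    p=np.stack([(u-K[0,2])*d/K[0,0],-(v-K[1,2])*d/K[1,1],-d],-1)
    P=p@c["pose"][:3,:3].T+c["pose"][:3,3]; P[d==0]=np.nan
    return P
E
python3 - <<'E'
from m import *; import cv2
c=dict(np.load("top0.npz"));P=cloud(c);img=c["color"]
def roi(u0,u1,v0,v1):return P[v0:v1,u0:u1].reshape(-1,3)
print("bench z",np.nanmedian(roi(225,245,205,230)[:,2]),"cab",np.nanmedian(P[20,100:110],0).round(3))
for u,v in[(204,221),(254,214),(321,212),(370,213),(345,238),(288,238)]:
    a=16 if u!=288 else 30
    q=roi(u-a,u+a,v-a+2,v+a-4);q=q[q[:,2]>.006]
    if u==288:print("mic",q.min(0).round(3),q.max(0).round(3));continue
    zt=np.nanpercentile(q[:,2],97);t=q[q[:,2]>zt-.013]
    (cx,cy),r=cv2.minEnclosingCircle(t[:,:2].astype(np.float32))
    print("obj",u,v,"ztop",zt.round(4),"c",round(cx,4),round(cy,4),"mean",t.mean(0).round(4),"d",round(2*r,4))
for u,v,a in[(170,175,32),(235,172,40),(318,179,30),(380,172,36)]:
    q=roi(u-a,u+a,v-24,v+24)
    zz=q[(q[:,2]>.02)&(q[:,2]<.065)]
    hist=np.histogram(zz[:,2],bins=np.arange(.02,.065,.002));zb=hist[1][hist[0].argmax()]+.001
    t=q[abs(q[:,2]-zb)<.003]
    (x,y),s,an=cv2.minAreaRect((t[:,:2]*1000).astype(np.float32))
    print("rack",u,v,"z",zb.round(3),"c",round(x,1),round(y,1),"size",np.round(s,1),"ang",round(an,1))
    # bore: low points near centre
    k=q[(np.hypot(q[:,0]-x/1000,q[:,1]-y/1000)<.026)&(q[:,2]<zb-.006)]
    if len(k)>5:
        (bx,by),r=cv2.minEnclosingCircle((k[:,:2]*1000).astype(np.float32));print("  bore",round(bx,1),round(by,1),"d",round(2*r,1),"floor",np.nanmedian(k[:,2]).round(4),len(k))
    hi=q[(q[:,2]>zb+.008)&(q[:,2]<zb+.03)]
    for s in(-1,1):
        e=hi[np.sign(hi[:,1]-y/1000)==s]
        (ex,ey),r=cv2.minEnclosingCircle((e[:,:2]*1000).astype(np.float32));print("  outer",round(ex,1),round(ey,1),"d",round(2*r,1),"z",np.percentile(e[:,2],95).round(4))
cv2.imwrite("pics/crop0.png",cv2.resize(img[140:260,130:430],None,fx=2.6,fy=2.6,interpolation=cv2.INTER_CUBIC))
E
```

```text
bench z 0.0014664162875905884 cab [ 0.985  0.639 -0.147]
obj 204 221 ztop 0.0363 c 0.4059 0.322 mean [0.4056 0.3215 0.032 ] d 0.0209
obj 254 214 ztop 0.051 c 0.422 0.2032 mean [0.4214 0.2027 0.0471] d 0.0407
obj 321 212 ztop 0.0445 c 0.4292 0.0443 mean [0.4289 0.0447 0.0407] d 0.0321
obj 370 213 ztop 0.0383 c 0.4268 -0.0704 mean [ 0.4271 -0.0693  0.0341] d 0.0262
obj 345 238 ztop 0.0182 c 0.3674 -0.0158 mean [ 0.3692 -0.0136  0.0125] d 0.084
mic [0.307 0.052 0.006] [0.436 0.194 0.051]
rack 170 175 z 0.029 c 515.9 402.9 size [118.6  48.8] ang 81.9
  bore 510.3 403.6 d 40.7 floor 0.011 113
  outer 514.6 363.8 d 33.3 z 0.0473
  outer 520.8 439.9 d 25.0 z 0.0468
rack 235 172 z 0.041 c 522.3 248.9 size [148.   64.4] ang 82.4
  bore 523.5 249.0 d 44.2 floor 0.0121 259
  outer 515.7 200.7 d 40.7 z 0.0605
  outer 527.9 296.2 d 40.3 z 0.0609
rack 318 179 z 0.027 c 510.3 50.9 size [ 45.1 105.7] ang 5.5
  bore 503.4 51.1 d 39.3 floor 0.0111 98
  outer 513.6 17.1 d 19.7 z 0.0435
  outer 506.8 84.3 d 20.1 z 0.045
rack 380 172 z 0.035 c 526.9 -95.8 size [ 56.4 130.3] ang 0.4
  bore 529.0 -99.8 d 34.3 floor 0.0114 167
  outer 528.0 -137.7 d 33.7 z 0.054
  outer 525.7 -54.0 d 32.0 z 0.0541
```

View pics/crop0.png

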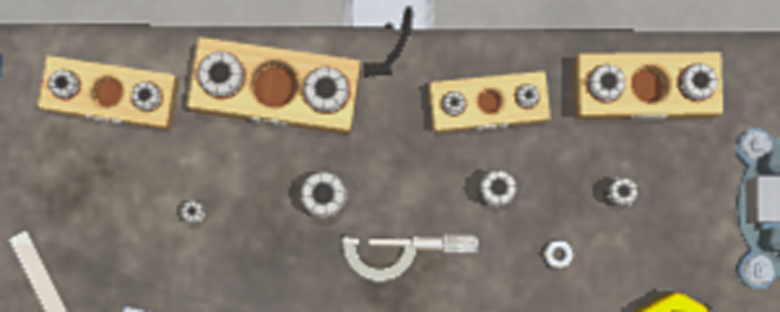

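```bash
python3 -m creep '[0,0,0,8.38,5, 0,0,0,8.38,5, 0,0,0,8.38,5, 0,0,0,8.38,5, 0,0,0,8.38,5, 0,0,0,8.38,5, 0,0,0,8.38,5, 0,0,0,8.38,5, -3.45,1.9,0,0,5, -3.45,1.9,0,0,5, -3.45,1.9,0,0,5, -3.45,1.9,0,0,5, -3.45,1.9,0,0,5, -3.45,1.9,0,0,5, -3.45,1.9,0,0,5, -3.45,1.9,0,0,5, 0,0,0,0,5, 0,0,0,0,5]'
python3 - <<'E'
from m import *
P=cloud(dict(np.load("top0.npz")))
q=P[130:240,0:135].reshape(-1,3);q=q[q[:,2]>.07];print("box",q.min(0).round(3),q.max(0).round(3))
q=P[170:290,400:440].reshape(-1,3);q=q[q[:,2]>.05];print("vise",q.min(0).round(3),q.max(0).round(3))
E
```

```text
time_s: 1.9
tcp_pos: [0.4062, 0.3208, 0.231]
tool_rot: [0.709, 0.706, -0.0, -0.0]
wrist_force: [-0.3, 0.0, -0.3]
finger_gap: 0.591
grasp_force: 0.0
box [0.359 0.506 0.07 ] [0.561 0.757 0.22 ]
vise [ 0.251 -0.223  0.05 ] [ 0.528 -0.139  0.136]
```

```bash
python3 -m creep '[0.1,0,3.6,0,5, 0,0,3.6,0,5, 0,0,3.6,0,5, 0,0,3.6,0,5, 0,0,3.1,0,5, 0,0,2.1,0,5, 0,0,1.5,0,5, 0,0,0,0,5, 0,0,0,0,5, 0,0,0,0,5]'
python3 - <<'E'
from bench import bot
from m import *
import cv2
c=bot.read_camera("side");cv2.imwrite("pics/s1.png",cv2.resize(c["color"][130:260,150:350],None,fx=3.5,fy=3.5,interpolation=cv2.INTER_CUBIC))
P=cloud(dict(np.load("top0.npz")))
q=P.reshape(-1,3);q=q[(q[:,2]>.06)&(q[:,1]>-.25)&(q[:,1]<-.12)&(q[:,0]>.43)&(q[:,0]<.62)]
for lo in np.arange(-.25,-.12,.02):
    s=q[(q[:,1]>=lo)&(q[:,1]<lo+.02)]
    if len(s):print(lo.round(2),s.min(0).round(3),s.max(0).round(3),len(s))
E
```

```text
time_s: 2.9
tcp_pos: [0.4068, 0.3243, 0.0215]
tool_rot: [0.707, 0.707, 0.001, -0.0]
wrist_force: [-0.8, -1.2, -0.4]
finger_gap: 0.589
grasp_force: 0.0
-0.25 [ 0.431 -0.25   0.061] [ 0.506 -0.23   0.158] 141
-0.23 [ 0.43  -0.23   0.071] [ 0.532 -0.21   0.157] 184
-0.21 [ 0.43  -0.209  0.081] [ 0.532 -0.19   0.135] 142
-0.19 [ 0.43  -0.19   0.067] [ 0.456 -0.17   0.124] 120
-0.17 [ 0.43  -0.168  0.086] [ 0.433 -0.166  0.113] 9
```

View pics/s1.png

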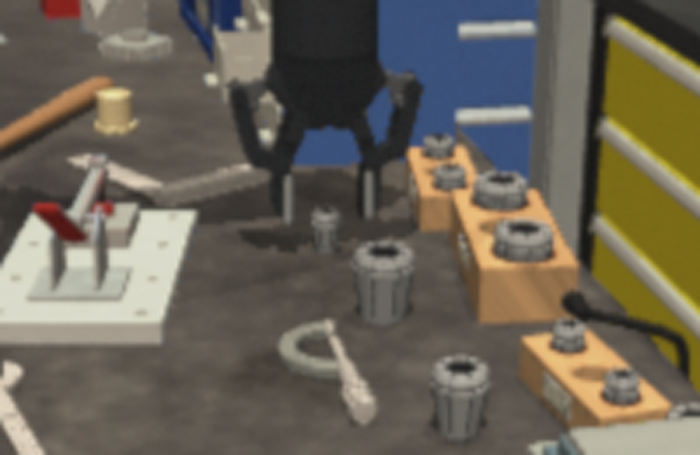

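```bash
python3 -m creep '[-0.2,0,0.1,0,5, 0,0,0,0,1, 0,0,0,0,1, 0,0,0,0,1, 0,0,0,0,1, 0,0,0,0,1, 0,0,0,0,1, 0,0,0,0,1, 0,0,0,0,1]'
python3 - <<'E'
from bench import bot
import cv2
c=bot.read_camera("side");cv2.imwrite("pics/s2.png",cv2.resize(c["color"][160:220,200:280],None,fx=7,fy=7,interpolation=cv2.INTER_CUBIC))
E
```

```text
time_s: 3.85
tcp_pos: [0.4062, 0.3213, 0.0199]
tool_rot: [0.708, 0.707, 0.0, -0.0]
wrist_force: [-1.1, -0.7, 5.8]
finger_gap: 0.201
grasp_force: 58.6
```

View pics/s2.png

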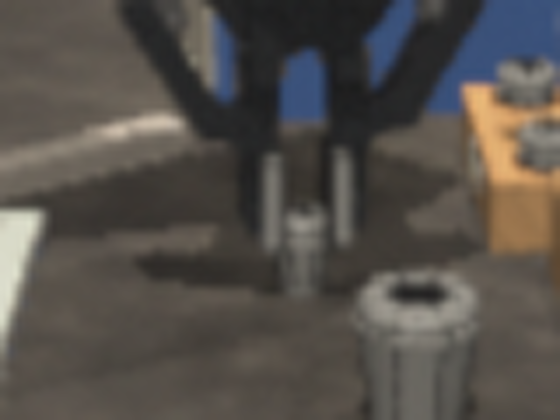

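```bash
python3 -m creep '[0,0,-2,0,1, 0,0,-3,0,1, 0,0,-4,0,1, 0,0,-1,0,1, -3,1.3,0,0,1, -3.3,1.3,0,0,1, -3.5,1.3,0,0,1, -3.5,1.3,0,0,1, -3.5,1.3,0,0,1, -3.5,1.3,0,0,1, -3.5,1.3,0,0,1, -3.3,1.3,0,0,1, 0,0,0,0,1, 0,0,0,0,1]'
python3 - <<'E'
from bench import bot
import cv2
c=bot.read_camera("side");cv2.imwrite("pics/s3.png",cv2.resize(c["color"][150:290,220:420],None,fx=4,fy=4,interpolation=cv2.INTER_CUBIC))
E
```

```text
time_s: 5.3
tcp_pos: [0.5092, 0.0487, 0.1185]
tool_rot: [0.709, 0.706, -0.001, -0.0]
wrist_force: [-0.6, 1.0, -0.9]
finger_gap: 0.199
grasp_force: 58.9
```

View pics/s3.png

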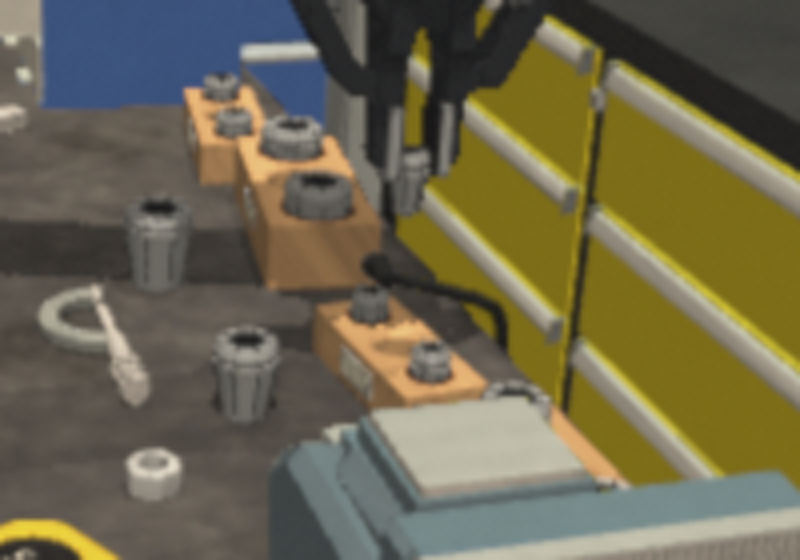

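```bash
python3 -m creep '[0.15,0.13,2,0,1, 0,0,2,0,1, 0,0,1.5,0,1, 0,0,1,0,1, 0,0,0.7,0,1, 0,0,0.4,0,1, 0,0,0.4,0,1, 0,0,0.3,0,1, 0,0,0.2,0,1, 0,0,0.2,0,1, 0,0,0,0,1, 0,0,0,0,1]'
```

```text
time_s: 6.55
tcp_pos: [0.511, 0.0515, 0.0324]
tool_rot: [0.707, 0.707, 0.0, 0.0]
wrist_force: [0.2, -0.8, -0.9]
finger_gap: 0.204
grasp_force: 58.9
```

```bash
python3 -m creep '[0,0,0.1,0,1, 0,0,0.1,0,1, 0,0,0,0,1, 0,0,0,0,1]'
python3 -m creep '[0,0,0,0,4, 0,0,0,0,4, 0,0,0,0,4, 0,0,-1,0,4, 0,0,-2,0,5.5, 0,0,-3,0,5.5, 0,0,-3,0,5.5, 3,-2,-1,0,6.5, 3,-2,0,0,6.5, 3,-2,0,0,6.5, 3,-2,0,0,6.5, 3,-1.8,0,0,6.5, 0,0,0,0,6.5, 0,0,0,0,6.5]'
python3 - <<'E'
from bench import bot
import cv2
from m import *
c=bot.read_camera("top");P=cloud(c)
q=P[160:198,290:346].reshape(-1,3);h=q[np.hypot(q[:,0]-.51,q[:,1]-.051)<.016]
print("top z",np.nanpercentile(h[:,2],[50,80,95]).round(4),h[h[:,2]>.034].mean(0).round(4))
cv2.imwrite("pics/t2.png",cv2.resize(c["color"][140:260,130:430],None,fx=2.6,fy=2.6,interpolation=cv2.INTER_CUBIC))
E
```

```text
time_s: 6.95
tcp_pos: [0.5109, 0.0515, 0.0302]
tool_rot: [0.707, 0.707, -0.0, -0.0]
wrist_force: [0.5, -0.9, -0.7]
finger_gap: 0.195
grasp_force: 58.9
time_s: 8.35
tcp_pos: [0.4129, 0.2022, 0.1309]
tool_rot: [0.707, 0.708, 0.0, 0.0]
wrist_force: [0.8, 0.2, -0.0]
finger_gap: 0.761
grasp_force: 0.0
top z [0.0303 0.0415 0.0441] [0.5099 0.053  0.0408]
```

View pics/t2.png

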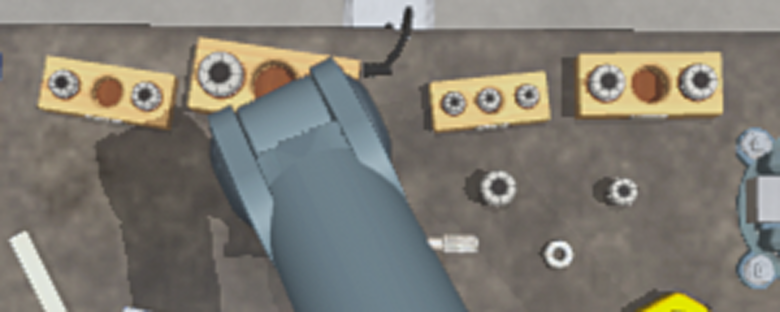

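```bash
python3 -m creep '[0.05,0.9,0.5,0,6.5, 0,0,2.5,0,6.5, 0,0,3,0,6.5, 0,0,2,0,6.5, 0,0,1.2,0,6.5, 0,0,0.6,0,6.5, 0,0,0,0,6.5, 0,0,0,0,2, 0,0,0,0,2, 0,0,0,0,2, 0,0,0,0,2, 0,0,0,0,2, 0,0,0,0,2, 0,0,0,0,2]'
```

```text
time_s: 9.8
tcp_pos: [0.423, 0.2027, 0.0336]
tool_rot: [0.707, 0.707, 0.001, -0.0]
wrist_force: [-1.5, -1.2, 5.6]
finger_gap: 0.437
grasp_force: 59.9
```

```bash
python3 -m creep '[0,0,-2,0,2, 0,0,-3,0,2, 0,0,-3,0,2, 0,0,-1,0,2, 0.9,2,0,0,2, 0.9,2,0,0,2, 0.9,2,0,0,2, 0.9,2,0,0,2, 0.9,2,0,0,2, 0,0,0,0,2, 0,0,0,0,2, 0,0,0,0,2]'
```

```text
time_s: 11.0
tcp_pos: [0.5205, 0.2461, 0.1211]
tool_rot: [0.707, 0.707, -0.001, -0.0]
wrist_force: [-0.3, -0.5, -2.1]
finger_gap: 0.443
grasp_force: 61.6
```

```bash
python3 -m creep '[0.15,0.2,0,0,2, 0,0,2,0,2, 0,0,2,0,2, 0,0,1,0,2, 0,0,0.7,0,2, 0,0,0.5,0,2, 0,0,0.5,0,2, 0,0,0.4,0,2, 0,0,0.2,0,2, 0,0,0.1,0,2, 0,0,0,0,2, 0,0,0,0,2]'
```

```text
time_s: 12.2
tcp_pos: [0.5243, 0.2486, 0.0485]
tool_rot: [0.707, 0.707, 0.0, 0.0]
wrist_force: [0.1, -0.9, -2.6]
finger_gap: 0.435
grasp_force: 61.6
```

```bash
python3 -m creep '[0,-0.1,0.1,0,2, 0,0,0.1,0,2, 0,0,0.1,0,2, 0,0,0.1,0,2, 0,0,0,0,2]'
python3 -m creep '[0,0,0,0,6, 0,0,0,0,6, 0,0,0,0,6, 0,0,-1,0,6, 0,0,-2,0,6, 0,0,-3,0,6, 0,0,-3,0,6, -3.4,-1.6,0,0,6, -3.4,-1.6,0,0,6, -3.4,-1.6,0,0,6, -3.4,-1.6,0,0,6, -3.4,-1.6,0,0,6, -3.4,-1.5,0,0,6, 0,0,0,0,6, 0,0,0,0,6, 0,0,0,0,6]'
python3 - <<'E'
from bench import bot
import cv2
from m import *
c=bot.read_camera("top");P=cloud(c)
q=P[150:198,200:270].reshape(-1,3);h=q[np.hypot(q[:,0]-.522,q[:,1]-.249)<.024]
print("top z",np.nanpercentile(h[:,2],[50,80,95]).round(4),h[h[:,2]>.05].mean(0).round(4))
E
```

```text
time_s: 12.7
tcp_pos: [0.5229, 0.2484, 0.044]
tool_rot: [0.707, 0.707, -0.0, -0.0]
wrist_force: [-0.8, -0.6, -3.2]
finger_gap: 0.44
grasp_force: 61.6
time_s: 14.3
tcp_pos: [0.429, 0.0457, 0.135]
tool_rot: [0.707, 0.707, 0.001, 0.0]
wrist_force: [-0.1, 0.1, -0.7]
finger_gap: 0.7
grasp_force: 0.0
top z [0.0562 0.0586 0.0606] [0.5211 0.2485 0.0572]
```

```bash
python3 -m creep '[-0.1,0,1.5,0,6, 0,0,3,0,6, 0,0,3,0,6, 0,0,1.7,0,6, 0,0,1,0,6, 0,0,0.5,0,6, 0,0,0,0,6, 0,0,0,0,1.5, 0,0,0,0,1.5, 0,0,0,0,1.5, 0,0,0,0,1.5, 0,0,0,0,1.5, 0,0,0,0,1.5, 0,0,0,0,1.5]'
```

```text
time_s: 15.75
tcp_pos: [0.4291, 0.0439, 0.0285]
tool_rot: [0.708, 0.707, 0.001, 0.0]
wrist_force: [-0.2, -0.1, 6.3]
finger_gap: 0.341
grasp_force: 59.0
```

```bash
python3 -m creep '[0,0,-2,0,1.5, 0,0,-3,0,1.5, 0,0,-3,0,1.5, 0,0,-1,0,1.5, -2.8,1.95,0,0,1.5, -2.8,1.95,0,0,1.5, -2.8,1.95,0,0,1.5, -2.8,1.95,0,0,1.5, -2.8,1.95,0,0,1.5, 0,0,0,0,1.5, 0,0,0,0,1.5, 0,0,0,0,1.5]'
```

```text
time_s: 16.95
tcp_pos: [0.5239, -0.0953, 0.1162]
tool_rot: [0.707, 0.707, -0.001, -0.001]
wrist_force: [0.3, 0.3, -2.1]
finger_gap: 0.341
grasp_force: 60.2
```

Seat TCP would be z = 0.0385.

```bash
python3 -m creep '[-0.1,0.2,0,0,1.5, 0,0,2,0,1.5, 0,0,2,0,1.5, 0,0,1,0,1.5, 0,0,0.7,0,1.5, 0,0,0.6,0,1.5, 0,0,0.5,0,1.5, 0,0,0.4,0,1.5, 0,0,0.2,0,1.5, 0,0,0,0,1.5, 0,0,0,0,1.5]'
```

```text
time_s: 18.05
tcp_pos: [0.5275, -0.0976, 0.0435]
tool_rot: [0.708, 0.707, 0.0, 0.0]
wrist_force: [0.3, -0.5, -2.2]
finger_gap: 0.341
grasp_force: 60.2
```

```bash
python3 -m creep '[0.1,-0.05,0.1,0,1.5, 0,0,0.1,0,1.5, 0,0,0.15,0,1.5, 0,0,0.1,0,1.5, 0,0,0,0,1.5]'
python3 -m creep '[0,0,0,0,5.5, 0,0,0,0,5.5, 0,0,0,0,5.5, 0,0,-1,0,5.5, 0,0,-2,0,5.5, 0,0,-3,0,5.5, 0,0,-3,0,5.5, 0.65,-2.5,0,0,5.5, 0.65,-2.5,0,0,5.5, 0.65,-2.5,0,0,5.5, 0.65,-2.4,0,0,5.5, 0,0,0,0,5.5, 0,0,0,0,5.5, 0,0,0,0,5.5]'
python3 - <<'E'
from bench import bot
import cv2
from m import *
c=bot.read_camera("top");P=cloud(c);np.savez("t3.npz",**c)
q=P[150:198,350:412].reshape(-1,3);h=q[np.hypot(q[:,0]-.527,q[:,1]+.096)<.02]
print("top z",np.nanpercentile(h[:,2],[50,80,95]).round(4),h[h[:,2]>.045].mean(0).round(4))
E
```

```text
time_s: 18.55
tcp_pos: [0.5267, -0.0965, 0.0387]
tool_rot: [0.707, 0.707, -0.0, -0.0]
wrist_force: [-0.6, -0.2, -1.7]
finger_gap: 0.344
grasp_force: 60.2
time_s: 19.95
tcp_pos: [0.4294, -0.0707, 0.1296]
tool_rot: [0.708, 0.707, 0.001, 0.001]
wrist_force: [0.2, 0.4, 0.6]
finger_gap: 0.643
grasp_force: 0.0
top z [0.0489 0.0519 0.0541] [ 0.5287 -0.0926  0.0509]
```

```bash
python3 -m creep '[0.05,-0.2,1.5,0,5.5, 0,0,3,0,5.5, 0,0,3,0,5.5, 0,0,1.7,0,5.5, 0,0,1,0,5.5, 0,0,0.5,0,5.5, 0,0,0,0,5.5, 0,0,0,0,1, 0,0,0,0,1, 0,0,0,0,1, 0,0,0,0,1, 0,0,0,0,1, 0,0,0,0,1, 0,0,0,0,1]'
```

```text
time_s: 21.4
tcp_pos: [0.427, -0.0699, 0.0228]
tool_rot: [0.707, 0.707, 0.001, 0.001]
wrist_force: [-1.2, -0.3, 5.2]
finger_gap: 0.259
grasp_force: 58.6
```

```bash
python3 -m creep '[0,0,-2,0,1, 0,0,-3,0,1, 0,0,-4,0,1, 0,0,-1,0,1, 3,0.7,0,0,1, 3.7,0.7,0,0,1, 3.7,0.7,0,0,1, 3.7,0.7,0,0,1, 3.7,0.7,0,0,1, 3.7,0.7,0,0,1, 3.7,0.7,0,0,1, 3.7,0.7,0,0,1, 3.7,0.7,0,0,1, 3.7,0.7,0,0,1, 3.7,0.7,0,0,1, 3.7,0.7,0,0,1, 3.6,0.5,0,0,1, 0,0,0,0,1, 0,0,0,0,1, 0,0,0,0,1]'
```

```text
time_s: 23.4
tcp_pos: [0.515, 0.401, 0.1207]
tool_rot: [0.708, 0.706, -0.001, 0.0]
wrist_force: [-0.3, -0.2, -1.1]
finger_gap: 0.256
grasp_force: 59.4
```

Seat TCP is z = 0.0318.

```bash
python3 -m creep '[0.1,0,0,0,1, 0,0,2,0,1, 0,0,2,0,1, 0,0,1.5,0,1, 0,0,1,0,1, 0,0,0.7,0,1, 0,0,0.5,0,1, 0,0,0.4,0,1, 0,0,0.2,0,1, 0,0,0.1,0,1, 0,0,0,0,1, 0,0,0,0,1]'
```

```text
time_s: 24.6
tcp_pos: [0.5155, 0.4042, 0.0381]
tool_rot: [0.707, 0.707, 0.0, 0.0]
wrist_force: [-0.0, -0.1, -0.9]
finger_gap: 0.261
grasp_force: 59.4
```

```bash
python3 -m creep '[-0.15,0,0.15,0,1, 0,0,0.15,0,1, 0,0,0.15,0,1, 0,0,0.1,0,1, 0,0,0,0,1, 0,0,0,0,1]'
python3 -m creep '[0,0,0,0,5, 0,0,0,0,5, 0,0,0,0,5, 0,0,-1,0,5, 0,0,-2,0,5, 0,0,-3,0,5, 0,0,-4,0,5, 0,0,-4,0,5, -2,-3,0,0,5, -2,-3,0,0,5, -2,-3,0,0,5, -2,-3,0,0,5, -2,-2,0,0,5, 0,0,0,0,5, 0,0,0,0,5, 0,0,0,0,5]'
python3 - <<'E'
from bench import bot
import cv2
from m import *
c=bot.read_camera("top");P=cloud(c).reshape(-1,3)
for n,x,y,r,z in[("20",.510,.051,.014,.034),("25",.516,.4025,.016,.037),("40",.522,.249,.023,.05),("32",.527,-.096,.019,.045)]:
    h=P[np.hypot(P[:,0]-x,P[:,1]-y)<r];print(n,np.nanpercentile(h[:,2],95).round(4),h[h[:,2]>z].mean(0).round(4))
cv2.imwrite("pics/t4.png",cv2.resize(c["color"][140:260,130:430],None,fx=2.6,fy=2.6,interpolation=cv2.INTER_CUBIC))
E
```

```text
time_s: 25.2
tcp_pos: [0.5153, 0.4025, 0.0322]
tool_rot: [0.707, 0.707, 0.0, 0.0]
wrist_force: [-0.6, -0.7, -1.5]
finger_gap: 0.258
grasp_force: 59.4
time_s: 26.8
tcp_pos: [0.3764, 0.3037, 0.1733]
tool_rot: [0.708, 0.707, 0.001, -0.0]
wrist_force: [0.4, -0.0, 0.4]
finger_gap: 0.58
grasp_force: 0.0
20 0.0428 [0.5103 0.0526 0.0407]
25 0.0476 [0.5153 0.4004 0.044 ]
40 0.0602 [0.5212 0.2485 0.0571]
32 0.0544 [ 0.5263 -0.0952  0.051 ]
```

View pics/t4.png

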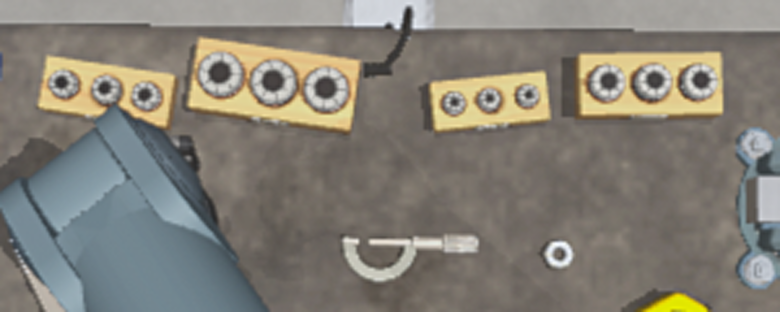

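All four bores are filled: rack_25 at (107,89), rack_40 at (273,82), rack_20 at (489,98) and rack_32 at (653,82). Each collet top is level with its neighbours. The micrometer and nut are where they were.

```bash
python3 -c "
from bench import bot
print(bot.hand_in())"
```

```text
the job is handed in; nothing more can be done
None
```

All four collets are seated in the middle bores of their own racks, the micrometer and nut were not moved, and I handed the job in at about 27 s; no verdict came back.

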